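# Gauge check of a lever terminal

## Robot

A 6-joint arm with a two-finger parallel gripper is mounted at the origin on a cart in front of the work surface, level with it; the furniture and walls round the work are solid. World frame = base frame: x ahead of the robot, y to its left, z up, the work surface at z = 0. Lengths are in mm, angles in degrees, forces in N, time in s.
With the tool pointing down it reaches from about 300 to 750 mm from the base axis. Payload 8.5 kg.
Tool frame: the origin (TCP) lies on the front face of the gripper's body, between the roots of the fingers; the fingertips stand 73 mm ahead of it and the grasp point (between the pads) lies 54 mm ahead of it; z points along the fingers, y is the direction in which the jaws open and shut (so a half turn about z gives the same grasp; the last joint's range is limited). The gripper opens to 85 mm and grips with 20 to 120 N. Pads are 22 mm wide; open, the fingers measure 114 mm over their backs; the gripper's body (76 mm by 85 mm) begins 54 mm behind the grasp point. The pads swing forward as they close: fully open they stand 13 mm farther back than shut.
Start: joints at [56.362, 21.807, 74.336, -0, 83.858, -12.336], TCP at [199.802, 512.406, 303.922] pointing down, gripper open.
Joint ranges: [-178.18, 178.18], [-50.72, 133.34], [12.68, 142.11], [-81.47, 261.47], [9.98, 163.14], [-165.26, 165.26]. Speed limits (degrees/s): [136.94, 136.94, 180, 180, 180, 180].

## Interface

Orientations are given as [roll, pitch, yaw] about the fixed x, y, z axes, in that order (R = Rz(yaw) Ry(pitch) Rx(roll)).
In Python, from workcell import env gives the robot as it stands.
- The arm moves only by the tool send_rows, never from a script. Its argument "rows" is text: rows parted by semicolons, each of 6 numbers parted by spaces: the shift along the tool's x, y, z in m, then the turn, a rotation vector about the tool's x, y, z in degrees. A call has 1 to 12 rows; each row shifts and turns the commanded pose from where the row before left it, along the tool's axes as they then stand; what a row does not reach is not made up. A row lasts 1/12 s, in which the tool goes at most 41.7 mm and 7.16 degrees, less where a joint would pass 70% of its speed; a pose out of reach is approached as far as the arm can. A call is refused whole if a number of a shift passes 0.0417 or a number of a turn 7.16, either way. A call with a gripper value outside its range is refused whole. "gripper" is the opening, from 0 (shut) to 1 (fully open), set as the call begins (left out, the last holds). The fingers move at their own pace and stop on an object; the grip force is fixed at half the most. Time passes only in rows, so rows that do not move let the fingers close. It gives the time, the measured TCP pose, the force and the opening at its end, in the units of the state.
- env.read_state(): the state, without advancing time (a new reading comes with each control period).
- env.get_image(name): name is "scene" or "top" or "wrist"; returns a dict with "pixels" (420x560x3 uint8, blue, green, red), "range_z" (420x560 float32, mm along the optical axis (not along the pixel's ray), 0 where there is no reading), "fx", "fy", "cx", "cy" (pixels), "k1" (the pictures are not rectified: a ray, as slopes to the right and down, at radius r is drawn at 1 + k1 r^2 times it, then the intrinsics apply), "R" (3x3) and "t" (3): a world point X has camera coordinates R X + t. Camera axes: x right, y down, z forward; pixel columns grow to the right and rows downward; lengths in mm; the calibration is good to about 2 mm. A picture is of the moment at which its call begins.
- env.finish_job(): hands the job in, once; it reports no verdict.
Trained networks look in a picture, given as the dict that the camera call returned (one of the last four; its "shot" number tells which), for a name from the list of things; names that differ only in an ending like _2 or _b are one class to them, and where a whole thing is asked for, a point or a joint stands for the part that bears it (a point fixed in the world has none). Each returns a list of dicts, best first, with "score" (0 to 1); they miss things now and then, are a little off and sometimes report something else, mostly with a low value. They report only what shows in the picture. A call takes as long as a camera call.
- env.find_in(picture, target): "uv" ([column, row] in pixels, amid what is visible of it).
- env.regions_of(picture, target): "mask" (420x560 bool, what is visible of it) and "uv" ([column, row] in pixels, amid what is visible of it).
The state is a dict: "clock": time; "joint_positions": joint angles; "joint_vel": joint speeds; "joint_efforts": joint torques, N m; "position": TCP position; "eef_rot": TCP orientation; "contact_force": force on the tool from outside, world axes, zero at the start; "wrist_torque": the same for the moment, N m; "grip_width": finger opening in mm.
Only numpy, scipy, OpenCV 4.12 (cv2) and the standard library are available. Lean on these libraries where they do the work, as an engineer would, in place of code of your own. Each camera call takes 0.05 s, during which the arm holds its last target.

## Task

The lever terminal of the driver test station is due for its gauge check. Lift its black lever right up to open the clamp, slide the slimmer of the two gauge pins into the opening in its front until the handle meets the face, then press the lever fully down again so that the pin stays clamped there. Leave the thicker gauge pin where it lies.

Things in the scene. Friction and masses are not known exactly. Their poses are not given: they have to be found in the camera images.
- terminal: Grey lever terminal, fixed: housing 90 x 47 mm, 68 mm high, on a base plate 138 x 74 x 6 mm. Origin on the bench under the housing's middle; z up, x points from the front into the opening: the front face is at x = -45 mm. Hinge cheeks over its front half (x -37 to 3 mm, up to 20 mm either side in y) rise to 87 mm. Behind, a copper tail 30 mm high reaches to x = 75 mm.
- opening (a point): Centre of the round opening in the front face, 42 mm above the bench. Bore 11 mm wide, 52 mm deep, level along the terminal's +x; mouth flared to 17 mm over the first 3 mm. With the lever down a sprung steel jaw, 6 mm thick, 13 mm behind the face, bars it from above; it clears the bore once the lever is lifted 1.1 rad.
- seat (a point): Point on the bore's axis 46 mm behind the opening: where the slim gauge's tip ends when its handle meets the front face.
- lever_hinge (a point): The lever's hinge axis (along the terminal's y), 76 mm above the bench, 12 mm before the terminal's origin, on the middle plane.
- lever_tip (a point): Grip point on the lever's centre line, 75 mm from the hinge, 11 mm from its free end. Black bar 20 mm wide (terminal's y), 8 mm thick. Down, it points to the terminal's +x (back) and its last 29 mm overhang the housing, free beside and 40 mm below: pinch it across the 20 mm or hook it from below. It may turn between the fingers as it swings.
- lever (a joint): Lever angle in rad: 0 = fully down (clamp shut, lever level), grows as the free end rises and swings towards the front, to the stop at 1.35 (leaning 13 degrees short of upright). It stays where it is left; about 2 N at the grip point moves it.
- slim_gauge: Loose gauge pin with a square dark steel handle 95 x 18 x 18 mm and a steel pin 9 mm thick and 46 mm long; 100 g. Origin: on the handle's underside, at the end where the pin begins; x points along the pin to its tip, the handle reaches from x = -95 to 0 mm. Lies flat on the bench at the start: its axis is 9 mm above its underside.
- slim_gauge_tip (a point): End of the slim gauge's pin, on its axis, 46 mm from the handle.
- thick_gauge: Bystander gauge pin with the same handle, but its steel pin is 15 mm thick, too thick for the opening; same origin and axes as the slim one. Left alone.

How it is judged:
By the outcome, as a careful person would: the job done as asked, in the order asked, and still so for the second after the job is handed in, with the robot touching nothing.
It also fails if it takes over 69 s, if anything falls off the work surface, if the arm or the gripper's body presses on something with over 40 N, if the wrist force passes 120 N, or if a joint passes its speed limit or range.

## Working session

There is one attempt and no reset: what is moved stays moved. The work goes in short steps, Python scripts to look and compute and a tool call to move; the robot and the scene stay as the last step left them, time stands still between calls to the robot, and variables do not carry over. Pictures are saved under pics/ and viewed, and the job is handed in when it is done.

Besides the shell and the picture viewer there is one more tool, called after "Emit:" by a JSON object that holds its "method" and its "body". send_rows: Moves the arm, as the interface text tells. Its arguments: {"type":"object","properties":{"rows":{"type":"string"},"gripper":{"type":"number"}},"required":["rows"]}

```bash
ls; mkdir -p pics; cat > h.py <<'E'
import numpy as np, cv2
from workcell import env
from scipy.spatial.transform import Rotation as Ro
def deproj(im,u,v,z=None):
    x=(u-im["cx"])/im["fx"]; y=(v-im["cy"])/im["fy"]
    rd=np.hypot(x,y); r=rd
    for _ in range(20): r=rd/(1+im["k1"]*r*r)
    s=np.where(rd>0,r/np.maximum(rd,1e-12),1)
    return x*s,y*s
def cloud(im,mask):
    v,u=np.nonzero(mask&(im["range_z"]>0)); z=im["range_z"][v,u]
    x,y=deproj(im,u.astype(float),v.astype(float))
    P=np.stack([x*z,y*z,z],1)
    return (P-np.array(im["t"]))@np.array(im["R"]), u,v
def ray(im,u,v):
    x,y=deproj(im,np.array(float(u)),np.array(float(v)))
    R=np.array(im["R"]);t=np.array(im["t"])
    return -R.T@t, R.T@np.array([x,y,1.])
def proj(im,X):
    c=np.array(im["R"])@np.array(X)+np.array(im["t"]); x,y=c[0]/c[2],c[1]/c[2]
    f=1+im["k1"]*(x*x+y*y); return im["fx"]*x*f+im["cx"], im["fy"]*y*f+im["cy"]
E
python3 - <<'E'
from h import *
print(env.read_state())
for n in ["scene","top","wrist"]:
    im=env.get_image(n); cv2.imwrite(f"pics/{n}0.png",im["pixels"])
    print(n,im["fx"],im["k1"],np.array(im["R"]).round(3).tolist(),im["t"])
    for t in ["terminal","lever","slim_gauge","thick_gauge","opening","lever_tip","slim_gauge_tip"]:
        print(t,[(np.round(d["uv"]).tolist(),round(d["score"],2)) for d in env.find_in(im,t)][:3])
E
```

```text
pics
{'clock': 0.0, 'joint_positions': array([ 5.63626869e+01,  2.18417939e+01,  7.43860750e+01,  3.30587111e-04,
        8.38591040e+01, -1.23334992e+01]), 'joint_vel': array([0.02846679, 0.02840258, 0.02204501, 0.06516575, 0.04944758,
       0.0320466 ]), 'joint_efforts': array([ 7.36544735e-04, -4.48464060e+01, -2.31277066e+01, -2.41595835e-04,
        4.81680952e-03, -2.36108298e-05]), 'position': array([199.69147687, 512.25670012, 303.29639366]), 'eef_rot': array([-1.79915105e+02, -1.88986046e-02,  1.58696137e+02]), 'contact_force': array([-0.20263855, -0.16976066, -0.2712243 ]), 'wrist_torque': array([-0.04426876, -0.02868693,  0.0020473 ]), 'grip_width': 85.46941589941281}
scene 426.29248012288286 0.02907205514959166 [[0.802, -0.597, 0.016], [-0.242, -0.348, -0.906], [0.546, 0.723, -0.424]] [-422.6858204   243.30915122  583.77273203]
terminal [([250.0, 194.0], 0.98)]
lever [([258.0, 169.0], 0.49)]
slim_gauge [([252.0, 278.0], 0.89)]
thick_gauge [([336.0, 330.0], 0.71)]
opening [([250.0, 190.0], 0.72)]
lever_tip [([251.0, 169.0], 0.57)]
slim_gauge_tip [([251.0, 275.0], 0.83)]
top 393.24085000678093 -0.005659644956376602 [[0.004, -1.0, 0.01], [-0.992, -0.006, -0.129], [0.129, -0.009, -0.992]] [ 60.29972811 582.63399272 906.47097359]
terminal [([196.0, 188.0], 0.93)]
lever [([189.0, 170.0], 0.86), ([198.0, 185.0], 0.47)]
slim_gauge [([317.0, 258.0], 0.57)]
thick_gauge []
opening [([201.0, 189.0], 0.56), ([316.0, 265.0], 0.47)]
lever_tip [([187.0, 170.0], 0.88)]
slim_gauge_tip [([314.0, 265.0], 0.56)]
wrist 340.48641812671275 -0.04850274905365024 [[0.362, 0.932, -0.001], [0.901, -0.35, 0.258], [0.241, -0.095, -0.966]] [-548.6626055   -34.58171217  378.18826356]
terminal []
lever []
slim_gauge []
thick_gauge []
opening []
lever_tip []
slim_gauge_tip []
```

View pics/scene0.png

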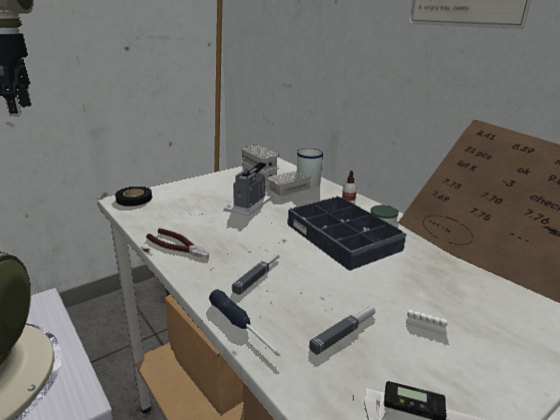

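View pics/top0.png

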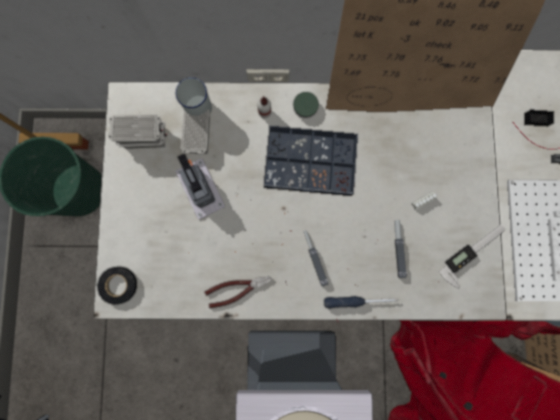

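View pics/wrist0.png

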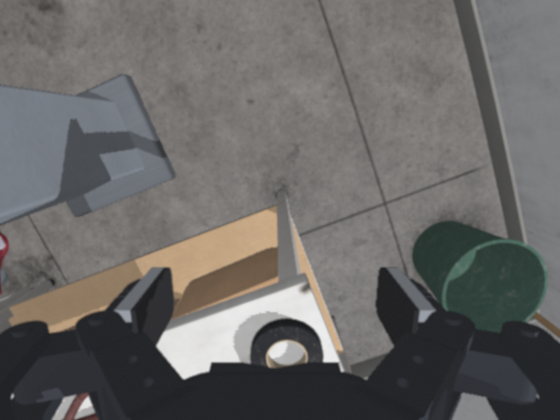

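The scene picture shows the terminal at (250,190). A gauge with a thin pin lies at (255,275) and one with a thicker pin at (340,330). In the top picture these are at (196,190), (316,258) and (401,250). The lever points away from the robot. Next I'll measure.

```bash
python3 - <<'E'
from h import *
for n in ["top","scene"]:
    im=env.get_image(n)
    big=cv2.resize(im["pixels"][130:310,150:430] if n=="top" else im["pixels"][140:360,220:400],None,fx=2.8,fy=2.8,interpolation=cv2.INTER_CUBIC)
    cv2.imwrite(f"pics/{n}_z.png",big); print(big.shape)
    for t in ["terminal","lever","slim_gauge","thick_gauge"]:
        for d in env.regions_of(im,t)[:2]:
            P,u,v=cloud(im,d["mask"])
            if len(P)<5: continue
            print(n,t,round(d["score"],2),np.round(d["uv"]),len(P),"med",np.median(P,0).round(1),"lo",np.percentile(P,3,0).round(1),"hi",np.percentile(P,97,0).round(1))
            c=P[:,:2].mean(0); w,V=np.linalg.eigh(np.cov((P[:,:2]-c).T)); a=V[:,1]; s=(P[:,:2]-c)@a
            print("   mean",c.round(1),"axis deg",np.degrees(np.arctan2(a[1],a[0])).round(1),"ext",s.min().round(1),s.max().round(1), "sd",np.sqrt(w).round(1))
            if "gauge" in t or t=="lever":
                x,y,w_,h_=cv2.boundingRect(d["mask"].astype(np.uint8)); print("   box",x,y,w_,h_)
E
```

```text
(504, 784, 3)
top terminal 0.77 [195. 185.] 1721 med [632.8 252.8  62.7] lo [577.3 212.    3.4] hi [703.1 300.3  89. ]
   mean [635.5 253.6] axis deg -157.1 ext -96.4 64.6 sd [19.5 39.6]
top lever 0.58 [190. 170.] 397 med [661.  269.4  84.5] lo [621.5 245.2  24.9] hi [704.7 295.5  90.4]
   mean [661.9 270.2] axis deg -152.5 ext -78.7 47.5 sd [ 6.6 28.8]
   box 177 153 25 39
top slim_gauge 0.9 [317. 262.] 275 med [454.1 -29.6  18.8] lo [409.1 -50.4  13.3] hi [502.3 -12.6  21.9]
   mean [453.6 -30.5] axis deg -159.7 ext -64.7 51.2 sd [ 4.4 29.5]
   box 307 238 20 47
(616, 504, 3)
scene terminal 0.81 [251. 194.] 1437 med [615.  239.7  37.2] lo [576.7 210.4   0.9] hi [695.2 281.7  84.9]
   mean [624.7 242.7] axis deg -153.0 ext -209.1 53.1 sd [20.9 37.6]
scene lever 0.54 [257. 169.] 103 med [668.6 270.1  82.8] lo [626.6 251.7  78.2] hi [695.9 290.6  87.1]
   mean [666.6 270.7] axis deg -155.5 ext -35.1 51.1 sd [ 5.3 21.6]
   box 245 163 20 13
scene slim_gauge 0.95 [255. 278.] 533 med [444.2 -38.3  14.7] lo [400.5 -56.1   2.6] hi [517.3  -9.9  18. ]
   mean [448.1 -37.1] axis deg -159.8 ext -86.1 51.0 sd [ 4.9 36. ]
   box 233 255 45 39
scene thick_gauge 0.82 [337. 331.] 997 med [ 471.8 -238.2   15.5] lo [ 419.6 -245.7    3.3] hi [ 551.4 -227.4   18.3]
   mean [ 475.5 -237.7] axis deg -177.0 ext -82.2 57.1 sd [ 5.1 40.2]
   box 309 306 66 49
```

View pics/top_z.png

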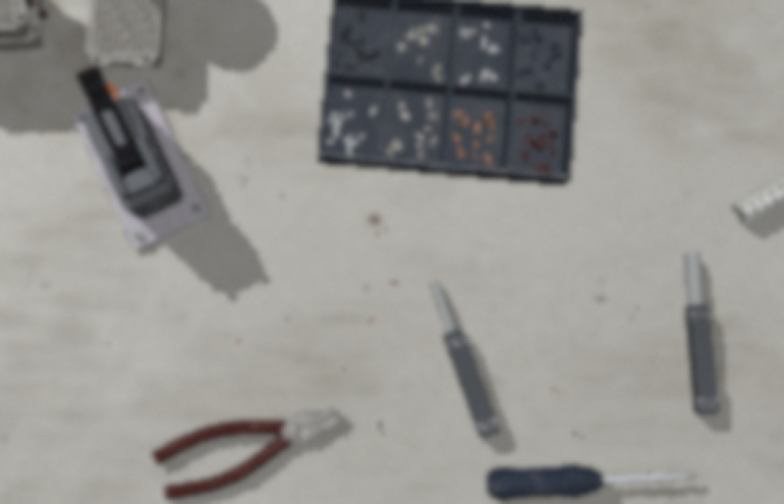

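View pics/scene_z.png

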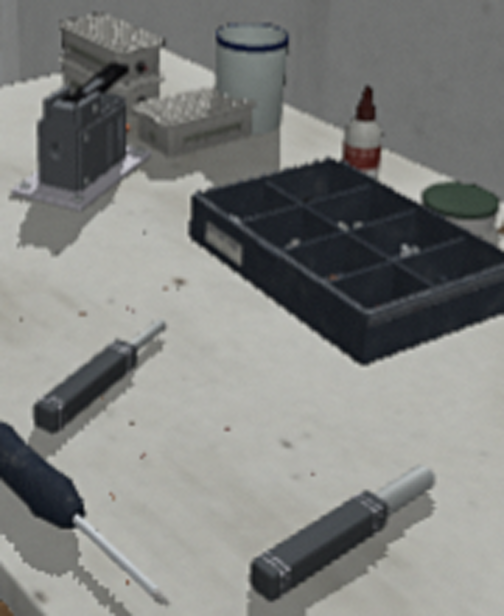

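```bash
cat >> h.py <<'E'
def tool(yaw,tilt):  # tilt forward along tool x
    return Ro.from_euler('xyz',[180,-tilt,yaw],degrees=True)
def cur():
    s=env.read_state(); return np.array(s["position"]),Ro.from_euler('xyz',s["eef_rot"],degrees=True)
def rows(p1,R1,p0=None,R0=None,n=None,vmax=38,wmax=6.8):
    if p0 is None: p0,R0=cur()
    p0=np.array(p0,float);p1=np.array(p1,float)
    rv=(R0.inv()*R1).as_rotvec(degrees=True)
    m=int(np.ceil(max(np.linalg.norm(p1-p0)/vmax,np.linalg.norm(rv)/wmax,1)))
    n=n or m
    out=[]
    for i in range(n):
        Ri=R0*Ro.from_rotvec(rv*i/n,degrees=True)
        d=Ri.inv().apply((p1-p0)/n)/1000
        out.append(" ".join(f"{a:.4f}" for a in d)+" "+" ".join(f"{a:.2f}" for a in rv/n))
    print("n",n); 
    for i in range(0,n,12): print("; ".join(out[i:i+12]))
    return p1,R1
E
python3 - <<'E'
from h import *
im=env.get_image("wrist"); p,R=cur(); c=-np.array(im["R"]).T@np.array(im["t"])
print("cam in tool",R.inv().apply(c-p), "axis",R.inv().apply(np.array(im["R"])[2]))
rows([521,200,235],tool(25,30))
E
```

```text
cam in tool [ 65.04258312  -0.9889218  -69.74133391] axis [-2.58424787e-01 -7.74912869e-04  9.66031071e-01]
n 20
-0.0206 -0.0087 0.0034 -1.74 0.74 6.50; -0.0215 -0.0064 0.0029 -1.74 0.74 6.50; -0.0222 -0.0040 0.0025 -1.74 0.74 6.50; -0.0225 -0.0016 0.0021 -1.74 0.74 6.50; -0.0226 0.0009 0.0018 -1.74 0.74 6.50; -0.0223 0.0034 0.0016 -1.74 0.74 6.50; -0.0218 0.0059 0.0014 -1.74 0.74 6.50; -0.0210 0.0083 0.0014 -1.74 0.74 6.50; -0.0200 0.0106 0.0014 -1.74 0.74 6.50; -0.0187 0.0127 0.0015 -1.74 0.74 6.50; -0.0172 0.0147 0.0017 -1.74 0.74 6.50; -0.0154 0.0165 0.0020 -1.74 0.74 6.50
-0.0135 0.0181 0.0023 -1.74 0.74 6.50; -0.0114 0.0194 0.0027 -1.74 0.74 6.50; -0.0091 0.0205 0.0032 -1.74 0.74 6.50; -0.0068 0.0213 0.0037 -1.74 0.74 6.50; -0.0044 0.0218 0.0043 -1.74 0.74 6.50; -0.0020 0.0220 0.0049 -1.74 0.74 6.50; 0.0004 0.0220 0.0056 -1.74 0.74 6.50; 0.0028 0.0216 0.0063 -1.74 0.74 6.50
```

Emit:
{"method": "send_rows", "body": {"rows": "-0.0206 -0.0087 0.0034 -1.74 0.74 6.5; -0.0215 -0.0064 0.003 -1.74 0.74 6.5; -0.0222 -0.004 0.0025 -1.74 0.74 6.5; -0.0225 -0.0016 0.002 -1.74 0.74 6.5; -0.0226 0.001 0.0018 -1.74 0.74 6.5; -0.0223 0.0034 0.0016 -1.74 0.74 6.5; -0.0218 0.006 0.0014 -1.74 0.74 6.5; -0.021 0.0083 0.0014 -1.74 0.74 6.5; -0.02 0.0106 0.0014 -1.74 0.74 6.5; -0.0187 0.0127 0.0015 -1.74 0.74 6.5; -0.0172 0.0147 0.0017 -1.74 0.74 6.5; -0.0154 0.0165 0.002 -1.74 0.74 6.5", "gripper": 1}}

```text
clock: 2.75
position: [393.2, 324.1, 262.8]
eef_rot: [170.0, -18.6, 81.1]
contact_force: [0.8, 0.4, 0.1]
grip_width: 85.4
```

Emit:
{"method": "send_rows", "body": {"rows": "-0.0135 0.0181 0.0023 -1.74 0.74 6.5; -0.0114 0.0194 0.0027 -1.74 0.74 6.5; -0.009 0.0205 0.0032 -1.74 0.74 6.5; -0.0068 0.0213 0.0037 -1.74 0.74 6.5; -0.0044 0.0218 0.0043 -1.74 0.74 6.5; -0.002 0.022 0.005 -1.74 0.74 6.5; 0.0004 0.022 0.0056 -1.74 0.74 6.5; 0.0028 0.0216 0.0063 -1.74 0.74 6.5; 0 0 0 0 0 0; 0 0 0 0 0 0"}}

```text
clock: 3.58
position: [521.1, 199.6, 234.9]
eef_rot: [179.9, -29.9, 25.0]
contact_force: [-0.1, -0.3, -0.1]
grip_width: 85.3
```

```bash
python3 - <<'E'
from h import *
import pickle
im=env.get_image("wrist"); cv2.imwrite("pics/w1.png",im["pixels"])
pickle.dump(im,open("w1.pkl","wb"))
for t in ["terminal","lever","opening","lever_tip","lever_hinge"]:
    print(t,[(np.round(d["uv"],1).tolist(),round(d["score"],2)) for d in env.find_in(im,t)][:3])
s=env.read_state(); print(s["clock"],s["position"],s["eef_rot"],s["joint_positions"].round(1))
E
```

```text
terminal [([271.1, 187.4], 0.84)]
lever [([266.5, 138.3], 0.68)]
opening [([266.9, 192.5], 0.91)]
lever_tip [([267.1, 136.0], 0.96)]
lever_hinge [([269.1, 189.5], 0.69)]
3.8833 [520.46525482 200.62221329 235.48666337] [179.92508645 -29.96724775  25.08391158] [ 5.7 19.2 95.9 15.7 37.4 60.5]
```

View pics/w1.png

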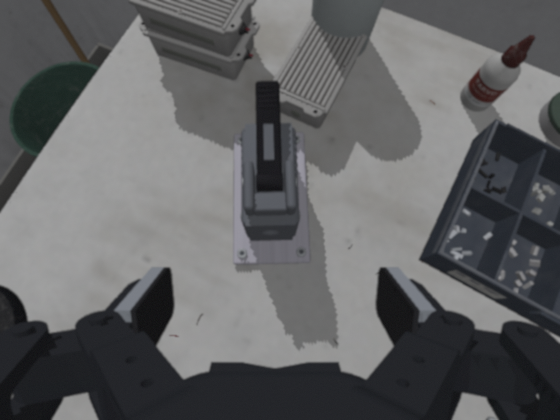

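The wrist picture shows the terminal head-on, with the front at about (270,225), the lever tip at (267,90) and the plate's front corners at about (236,260) and (308,258). Now I'll fit its pose.

```bash
python3 - <<'E'
from h import *
import pickle
im=pickle.load(open("w1.pkl","rb"))
big=cv2.resize(im["pixels"][70:275,210:340],None,fx=4.5,fy=2.9,interpolation=cv2.INTER_CUBIC)
big=cv2.resize(im["pixels"][70:270,210:340],None,fx=3,fy=3,interpolation=cv2.INTER_CUBIC); cv2.imwrite("pics/w1z.png",big)
P,u,v=cloud(im,np.ones((420,560),bool))
x=np.full((420,560,3),np.nan); x[v,u]=P
# bench bias
b=x[300:340,200:260].reshape(-1,3); print("bench z",np.nanmedian(b[:,2]))
def ax(M,name):
    Q=x[M]; Q=Q[~np.isnan(Q[:,0])]
    (cx,cy),(w,h),a=cv2.minAreaRect(Q[:,:2].astype(np.float32)); print(name,len(Q),"rect",cx,cy,w,h,a)
    return Q
roi=np.zeros((420,560),bool); roi[80:272,225:320]=True
z=x[...,2]
for lo,hi,n in [(3,10,"plate"),(60,72,"housing top"),(78,95,"top")]:
    Q=ax(roi&(z>lo)&(z<hi),n); print(np.percentile(Q[:,2],[5,50,95]))
# local coords at guess
e=np.array([np.cos(np.radians(25)),np.sin(np.radians(25))]); 
np.set_printoptions(suppress=True)
for vv in range(84,265,8):
    print(vv,x[vv,268].round(0), [ (uu,z[vv,uu].round(0)) for uu in range(232,316,8)])
E
```

```text
bench z -0.32391088648210276
plate 3853 rect 653.0261840820312 256.429931640625 164.40487670898438 90.06059265136719 25.817108154296875
[4.33696714 5.77124991 8.39889136]
housing top 2128 rect 636.5142822265625 256.7970275878906 90.82775115966797 46.41523361206055 26.67202377319336
[62.21785715 67.48813853 68.92389129]
top 4448 rect 652.3250732421875 265.21563720703125 110.57365417480469 42.28483963012695 26.590017318725586
[80.14592491 84.0285754  88.05352756]
84 [698. 287.  88.] [(232, np.float64(-1.0)), (240, np.float64(1.0)), (248, np.float64(-1.0)), (256, np.float64(89.0)), (264, np.float64(88.0)), (272, np.float64(88.0)), (280, np.float64(39.0)), (288, np.float64(39.0)), (296, np.float64(38.0)), (304, np.float64(38.0)), (312, np.float64(37.0))]
92 [691. 284.  88.] [(232, np.float64(-0.0)), (240, np.float64(-0.0)), (248, np.float64(-0.0)), (256, np.float64(87.0)), (264, np.float64(88.0)), (272, np.float64(88.0)), (280, np.float64(38.0)), (288, np.float64(38.0)), (296, np.float64(39.0)), (304, np.float64(nan)), (312, np.float64(39.0))]
100 [685. 281.  87.] [(232, np.float64(-1.0)
[... 5416 characters left out ...]
), (280, np.float64(6.0)), (288, np.float64(4.0)), (296, np.float64(6.0)), (304, np.float64(5.0)), (312, np.float64(-0.0))]
252 [584. 235.   6.] [(232, np.float64(-1.0)), (240, np.float64(10.0)), (248, np.float64(7.0)), (256, np.float64(6.0)), (264, np.float64(6.0)), (272, np.float64(6.0)), (280, np.float64(5.0)), (288, np.float64(5.0)), (296, np.float64(7.0)), (304, np.float64(10.0)), (312, np.float64(-0.0))]
260 [577. 231.   6.] [(232, np.float64(0.0)), (240, np.float64(7.0)), (248, np.float64(5.0)), (256, np.float64(5.0)), (264, np.float64(6.0)), (272, np.float64(5.0)), (280, np.float64(6.0)), (288, np.float64(6.0)), (296, np.float64(6.0)), (304, np.float64(6.0)), (312, np.float64(-0.0))]
```

View pics/w1z.png

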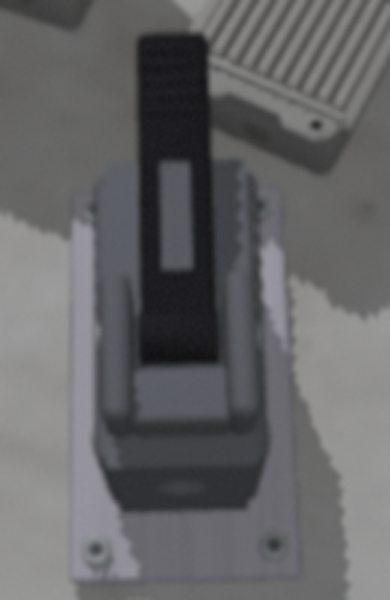

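```bash
python3 - <<'E'
from h import *
import pickle
from scipy.optimize import least_squares
im=pickle.load(open("w1.pkl","rb"))
P,u,v=cloud(im,np.ones((420,560),bool))
m=(u>225)&(u<320)&(v>75)&(v<272)
P=P[m]
def loc(q,A):
    c,s=np.cos(q[2]),np.sin(q[2]); d=A[:,:2]-q[:2]
    return np.stack([d@[c,s],d@[-s,c],A[:,2]],1)
def box(L,lo,hi):
    c=(np.array(lo)+hi)/2;h=(np.array(hi)-lo)/2
    k=np.abs(L-c)-h
    return np.linalg.norm(np.maximum(k,0),axis=1)+np.minimum(k.max(1),0)
def sdf(L):
    return np.min([box(L,[-45,-23.5,0],[45,23.5,68]),box(L,[-69,-37,0],[69,37,6]),L[:,2]],0)
# exclude lever/cheeks (z>70) 
A=P[(P[:,2]<70)&(P[:,2]>-4)]
q=np.array([636.5,256.8,np.radians(26)])
L=loc(q,A); A=A[(np.abs(L[:,0])<72)&(np.abs(L[:,1])<42)&(L[:,0]<46)]
r=least_squares(lambda q:sdf(loc(q,A)),q,loss="soft_l1",f_scale=1.0)
q=r.x; print("pose",q[:2],np.degrees(q[2]),"med|res|",np.median(np.abs(sdf(loc(q,A)))))
L=loc(q,P)
f=L[(L[:,2]>15)&(L[:,2]<60)&(abs(L[:,1])<20)&(L[:,0]<-30)]; print("front face x",np.percentile(f[:,0],[10,50,90]))
s=L[(L[:,2]>15)&(L[:,2]<60)&(abs(L[:,0])<40)]; print("sides y",np.percentile(s[:,1],[5,50,95]))
t=L[(L[:,2]>76)&(L[:,0]>8)]
for a in range(10,80,8):
    k=t[(t[:,0]>=a)&(t[:,0]<a+8)]; print("lever",a,np.percentile(k[:,1],[2,50,98]).round(1),np.median(k[:,2]).round(1))
print("lever xmax",np.percentile(t[:,0],99.5))
np.save("q.npy",q)
# obstacles near the tip
Pa,_,_=cloud(im,np.ones((420,560),bool)); La=loc(q,Pa)
k=La[(La[:,2]>20)&(La[:,0]>40)&(La[:,0]<160)&(abs(La[:,1])<80)&~((abs(La[:,1])<14)&(La[:,0]<80))]
print("nearby obst min x",np.percentile(k[:,0],1),"y range",np.percentile(k[:,1],[1,99]),"z",np.percentile(k[:,2],[5,99]))
kk=k[k[:,0]<100];print("near x<100",len(kk),kk.min(0),kk.max(0))
# opening world
c,s=np.cos(q[2]),np.sin(q[2]); print("opening",q[0]-45*c,q[1]-45*s)
E
```

```text
pose [636.4000988  257.31047689] 26.71823388037171 med|res| 0.48747470674359866
front face x [-45.31266409 -45.09655548 -44.5672974 ]
sides y [-24.79055997  23.88709466  24.40409764]
lever 10 [-9.5  0.1  9.7] 82.7
lever 18 [-9.6 -0.1  9.5] 83.6
lever 26 [-9.9 -0.3  9.4] 84.2
lever 34 [-10.1  -0.4   9.2] 85.0
lever 42 [-9.5 -0.6  9. ] 86.0
lever 50 [-9.8 -0.1  9.7] 87.0
lever 58 [-10.1  -0.3   9.6] 87.7
lever 66 [-10.3  -0.5   9.5] 88.5Traceback (most recent call last):
  File "<stdin>", line 28, in <module>
    return _quantile_unchecked(
        a, q, axis, out, overwrite_input, method, keepdims, weights)
    return _ureduce(a,
                    func=_quantile_ureduce_func,
    ...<5 lines>...
                    overwrite_input=overwrite_input,
                    method=method)
    r = func(a, **kwargs)
    result = _quantile(arr,
                       quantiles=q,
    ...<2 lines>...
                       out=out,
                       weights=wgt)
    slices_having_nans = np.isnan(arr[-1, ...])
                                  ~~~^^^^^^^^^
IndexError: index -1 is out of bounds for axis 0 with size 0
```

```bash
cat >> h.py <<'E'
q=np.load("q.npy"); YAW=np.degrees(q[2])
def W(x,y,z):
    c,s=np.cos(q[2]),np.sin(q[2]); return np.array([q[0]+c*x-s*y,q[1]+s*x+c*y,z])
def gp(x,z,tilt,y=0,reach=54):  # TCP pose for grasp point at terminal (x,y,z)
    R=tool(YAW,tilt); return W(x,y,z)-R.as_matrix()[:,2]*reach, R
def lev(th,tilt,r=75): return gp(-12+r*np.cos(th),76+r*np.sin(th),tilt)
def local(p):
    c,s=np.cos(q[2]),np.sin(q[2]); d=np.array(p)-[q[0],q[1],0]; return np.array([c*d[0]+s*d[1],-s*d[0]+c*d[1],d[2]])
E
python3 - <<'E'
from h import *
import pickle
im=pickle.load(open("w1.pkl","rb")); P,_,_=cloud(im,np.ones((420,560),bool))
L=np.array([local(p) for p in P])
k=L[(L[:,2]>45)&(L[:,0]>30)&(L[:,0]<160)&(abs(L[:,1])<90)&~((abs(L[:,1])<26)&(L[:,0]<90))]
print(len(k), k.min(0) if len(k) else "", k.max(0) if len(k) else "")
p,R=lev(0.1,20); pre=p-60*R.as_matrix()[:,2]
print(pre,p,np.hypot(*p[:2]))
rows(pre,R)
rows(p,R,pre,R)
print("arc")
n=16;out=[]
th=np.linspace(.1,1.37,n+1);ti=np.linspace(20,45,n+1)
for i in range(n):
    a,Ra=lev(th[i],ti[i]);b,Rb=lev(th[i+1],ti[i+1]); d=Ra.inv().apply(b-a)/1000; rv=(Ra.inv()*Rb).as_rotvec(degrees=True)
    out.append(" ".join(f"{x:.4f}" for x in d)+" "+" ".join(f"{x:.2f}" for x in rv))
print(";\n".join(out))
E
```

```text
Traceback (most recent call last):
  File "h.py", line 40, in <module>
    q=np.load("q.npy"); YAW=np.degrees(q[2])
FileNotFoundError: [Errno 2] No such file or directory: 'q.npy'
```

```bash
sed -i 's#np.load("q.npy")#np.array([636.4,257.2,np.radians(26.6)])#' h.py
python3 - <<'E'
from h import *
import pickle
im=pickle.load(open("w1.pkl","rb")); P,_,_=cloud(im,np.ones((420,560),bool))
L=np.array([local(p) for p in P])
k=L[(L[:,2]>45)&(L[:,0]>30)&(L[:,0]<160)&(abs(L[:,1])<90)&~((abs(L[:,1])<26)&(L[:,0]<90))]
print(len(k), k.min(0) if len(k) else "", k.max(0) if len(k) else "")
p,R=lev(0.1,20); pre=p-60*R.as_matrix()[:,2]
print(pre,p,np.hypot(*p[:2]))
rows(pre,R)
rows(p,R,pre,R)
print("arc")
n=16;out=[]
th=np.linspace(.1,1.37,n+1);ti=np.linspace(20,45,n+1)
for i in range(n):
    a,Ra=lev(th[i],ti[i]);b,Rb=lev(th[i+1],ti[i+1]); d=Ra.inv().apply(b-a)/1000; rv=(Ra.inv()*Rb).as_rotvec(degrees=True)
    out.append(" ".join(f"{x:.4f}" for x in d)+" "+" ".join(f"{x:.2f}" for x in rv))
print(";\n".join(out))
E
```

```text
2543 [132.87833359 -89.8958335   45.04315078] [159.99364063  89.91966268  86.99814552]
[657.53334974 267.78279323 190.61246502] [675.88247536 276.97135087 134.23090777] 730.4315503200578
n 5
0.0220 -0.0006 0.0230 0.14 -1.99 -0.28; 0.0227 -0.0004 0.0222 0.14 -1.99 -0.28; 0.0235 -0.0002 0.0214 0.14 -1.99 -0.28; 0.0242 -0.0001 0.0206 0.14 -1.99 -0.28; 0.0249 0.0001 0.0198 0.14 -1.99 -0.28
n 2
0.0000 -0.0000 0.0300 0.00 0.00 0.00; 0.0000 -0.0000 0.0300 0.00 0.00 0.00
arc
-0.0002 0.0000 -0.0058 0.00 1.56 -0.00;
-0.0005 0.0000 -0.0059 0.00 1.56 -0.00;
-0.0008 -0.0000 -0.0059 0.00 1.56 0.00;
-0.0012 0.0000 -0.0059 -0.00 1.56 0.00;
-0.0015 -0.0000 -0.0059 0.00 1.56 0.00;
-0.0018 0.0000 -0.0059 -0.00 1.56 0.00;
-0.0021 -0.0000 -0.0059 0.00 1.56 -0.00;
-0.0024 -0.0000 -0.0059 0.00 1.56 0.00;
-0.0027 0.0000 -0.0058 -0.00 1.56 0.00;
-0.0030 -0.0000 -0.0057 0.00 1.56 0.00;
-0.0033 0.0000 -0.0056 0.00 1.56 0.00;
-0.0036 -0.0000 -0.0055 0.00 1.56 0.00;
-0.0039 0.0000 -0.0054 0.00 1.56 0.00;
-0.0042 0.0000 -0.0053 -0.00 1.56 0.00;
-0.0044 0.0000 -0.0051 -0.00 1.56 -0.00;
-0.0047 -0.0000 -0.0050 0.00 1.56 0.00
```

Emit:
{"method": "send_rows", "body": {"rows": "0.022 -0.0006 0.023 0.14 -2 -0.28; 0.0227 -0.0004 0.0222 0.14 -2 -0.28; 0.0235 -0.0002 0.0214 0.14 -2 -0.28; 0.0242 -0.0001 0.0206 0.14 -2 -0.28; 0.0249 0.0001 0.0198 0.14 -2 -0.28; 0 0 0 0 0 0; 0 0 0 0 0 0", "gripper": 0.6}}

```text
clock: 4.47
position: [658.3, 267.8, 188.7]
eef_rot: [-180.0, -19.9, 26.6]
contact_force: [-0.2, -0.9, 0.2]
grip_width: 51.3
```

Emit:
{"method": "send_rows", "body": {"rows": "0 0 0.02 0 0 0; 0 0 0.02 0 0 0; 0 0 0.02 0 0 0; 0 0 0 0 0 0; 0 0 0 0 0 0"}}

```text
clock: 4.88
position: [675.4, 276.0, 134.0]
eef_rot: [-180.0, -19.9, 26.5]
contact_force: [0.5, 0.0, 0.4]
grip_width: 51.4
```

```bash
python3 - <<'E'
from h import *
im=env.get_image("wrist"); cv2.imwrite("pics/w2.png",im["pixels"])
p,R=cur(); t,RR=lev(.1,20); print(local(p),local(t),(R.inv()*RR).as_rotvec(degrees=True),env.read_state()["contact_force"],env.read_state()["joint_positions"])
E
```

```text
[ 43.69399157  -0.83977821 135.24392374] [4.41562247e+01 5.68434189e-14 1.34230908e+02] [ 0.0402439  -0.00919795 -0.06103327] [ 0.15664782 -0.98226014  1.00088132] [11.66363641 42.45703494 67.66210322  6.4965335  50.6677862  71.86204263]
```

View pics/w2.png

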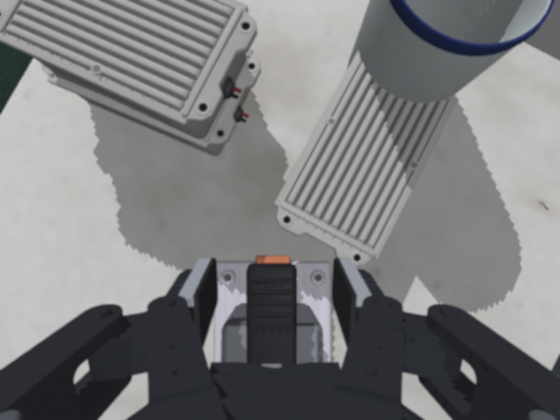

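The lever (272,310) sits centred between the open fingers. Closing.

Emit:
{"method": "send_rows", "body": {"rows": "0 0 0 0 0 0; 0 0 0 0 0 0; 0 0 0 0 0 0; 0 0 0 0 0 0; 0 0 0 0 0 0; 0 0 0 0 0 0", "gripper": 0}}

```text
clock: 5.43
position: [675.8, 277.2, 135.2]
eef_rot: [-179.9, -20.0, 26.5]
contact_force: [-3.4, 4.4, 1.7]
grip_width: 18.4
```

Emit:
{"method": "send_rows", "body": {"rows": "-0.0002 0 -0.0058 0 1.56 0; -0.0005 0 -0.0059 0 1.56 0; -0.0008 0 -0.0059 0 1.56 0; -0.0012 0 -0.0059 0 1.56 0"}}

```text
clock: 5.77
position: [665.1, 271.9, 154.3]
eef_rot: [-179.9, -26.2, 26.5]
contact_force: [0.6, 7.2, -7.5]
grip_width: 18.3
```

Emit:
{"method": "send_rows", "body": {"rows": "-0.0015 0 -0.0059 0 1.56 0; -0.0018 0 -0.0059 0 1.56 0; -0.0021 0 -0.0059 0 1.56 0; -0.0024 0 -0.0059 0 1.56 0; -0.0027 0 -0.0058 0 1.56 0; -0.003 0 -0.0057 0 1.56 0; -0.0033 0 -0.0056 0 1.56 0; -0.0036 0 -0.0055 0 1.56 0; -0.0039 0 -0.0054 0 1.56 0; -0.0042 0 -0.0053 0 1.56 0; -0.0044 0 -0.0051 0 1.56 0; -0.0047 0 -0.005 0 1.56 0"}}

```text
clock: 6.77
position: [603.9, 241.4, 186.4]
eef_rot: [-179.9, -44.8, 26.5]
contact_force: [2.2, 8.5, -10.1]
grip_width: 18.4
```

```bash
python3 - <<'E'
from h import *
im=env.get_image("scene"); cv2.imwrite("pics/s3.png",cv2.resize(im["pixels"][80:260,160:360],None,fx=3,fy=3))
p,R=cur(); g=local(p+54*R.as_matrix()[:,2]); print(g,"angle",np.arctan2(g[2]-76,g[0]+12),np.hypot(g[2]-76,g[0]+12),env.read_state()["contact_force"],env.read_state()["grip_width"])
E
```

```text
[  1.07282936   0.62602307 148.1514824 ] angle 1.3915549695998033 73.32622505194288 [ 0.01469625  5.22769096 -7.60434864] 18.401654445627575
```

View pics/s3.png

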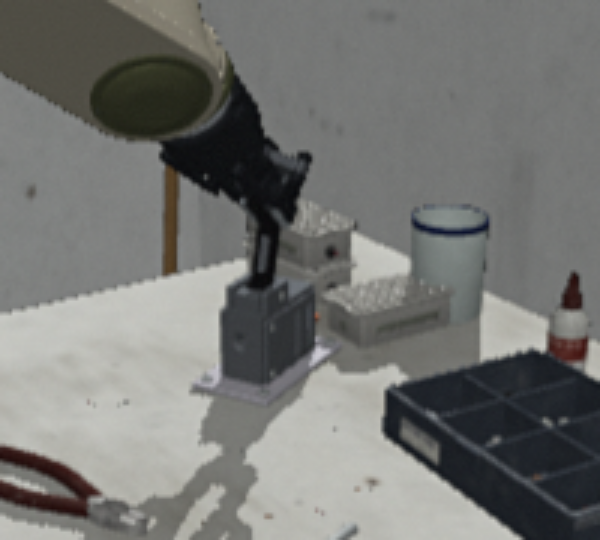

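Emit:
{"method": "send_rows", "body": {"rows": "-0.0015 0 -0.0015 0 0 0; -0.0015 0 -0.0015 0 0 0; 0 0 0 0 0 0; 0 0 0 0 0 0"}}

```text
clock: 7.15
position: [600.4, 239.7, 186.8]
eef_rot: [-179.9, -44.8, 26.6]
contact_force: [1.0, 6.8, -6.5]
grip_width: 18.7
```

Emit:
{"method": "send_rows", "body": {"rows": "0 0 0 0 0 0; 0 0 0 0 0 0; 0 0 0 0 0 0; 0 0 0 0 0 0", "gripper": 0.7}}

```text
clock: 7.48
position: [601.7, 238.6, 187.9]
eef_rot: [180.0, -45.0, 26.5]
contact_force: [-0.7, -0.6, 0.7]
grip_width: 59.5
```

Emit:
{"method": "send_rows", "body": {"rows": "0 0 -0.02 0 0 0; 0 0 -0.03 0 0 0; 0 0 -0.035 0 0 0; 0 0 -0.035 0 0 0; 0 0 0 0 0 0; 0 0 0 0 0 0"}}

```text
clock: 7.98
position: [525.4, 200.6, 274.2]
eef_rot: [179.9, -45.1, 26.6]
contact_force: [-0.1, -0.3, -0.4]
grip_width: 60.1
```

```bash
python3 - <<'E'
from h import *
import pickle
im=env.get_image("wrist"); cv2.imwrite("pics/w4.png",im["pixels"]); pickle.dump(im,open("w4.pkl","wb"))
print(local(cur()[0]))
P,u,v=cloud(im,np.ones((420,560),bool)); L=np.array([local(p) for p in P])
k=L[(L[:,2]>92)&(L[:,2]<165)&(abs(L[:,1])<11)&(L[:,0]>-25)&(L[:,0]<60)]
for a in range(92,165,10):
    s=k[(k[:,2]>=a)&(k[:,2]<a+10)]
    if len(s)>3: print(a,len(s),np.median(s,0).round(1))
E
```

```text
[-124.1562523    -0.92663349  272.86027802]
92 151 [-11.1  -0.2  97.1]
102 179 [ -8.9  -0.2 107.2]
112 187 [ -6.5  -0.2 117. ]
122 214 [ -3.8   0.5 127.2]
132 207 [ -1.8  -0.3 137.6]
142 258 [  0.7  -0.3 147.2]
152 376 [  4.2   0.4 158.2]
```

View pics/w4.png

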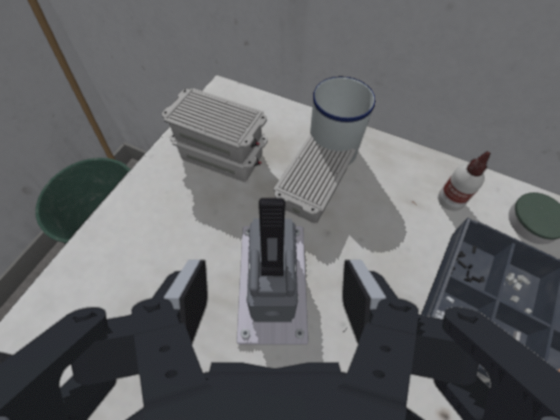

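The lever leans about 13° back from vertical, so it is at the stop. Next I'll look closely at the slim gauge.

```bash
python3 - <<'E'
from h import *
rows([425,-45,220],tool(20,0),vmax=36)
E
```

```text
n 8
-0.0223 0.0219 -0.0130 -0.31 -5.62 0.77; -0.0232 0.0222 -0.0106 -0.31 -5.62 0.77; -0.0238 0.0226 -0.0082 -0.31 -5.62 0.77; -0.0242 0.0230 -0.0057 -0.31 -5.62 0.77; -0.0243 0.0233 -0.0032 -0.31 -5.62 0.77; -0.0242 0.0237 -0.0007 -0.31 -5.62 0.77; -0.0238 0.0240 0.0018 -0.31 -5.62 0.77; -0.0232 0.0243 0.0042 -0.31 -5.62 0.77
```

Emit:
{"method": "send_rows", "body": {"rows": "-0.0223 0.0219 -0.013 -0.31 -5.62 0.77; -0.0232 0.0222 -0.0106 -0.31 -5.62 0.77; -0.0238 0.0226 -0.0082 -0.31 -5.62 0.77; -0.0242 0.023 -0.0057 -0.31 -5.62 0.77; -0.0243 0.0233 -0.0032 -0.31 -5.62 0.77; -0.0242 0.0237 -0.0007 -0.31 -5.62 0.77; -0.0238 0.024 0.0018 -0.31 -5.62 0.77; -0.0232 0.0243 0.0042 -0.31 -5.62 0.77; 0 0 0 0 0 0; 0 0 0 0 0 0", "gripper": 0.6}}

```text
clock: 8.87
position: [425.7, -45.5, 218.5]
eef_rot: [-179.8, 0.1, 20.0]
contact_force: [-0.3, 0.1, 0.1]
grip_width: 51.0
```

```bash
python3 - <<'E'
from h import *
import pickle
im=env.get_image("wrist"); cv2.imwrite("pics/w5.png",im["pixels"]); pickle.dump(im,open("w5.pkl","wb"))
for t in ["slim_gauge","slim_gauge_tip"]:
    print(t,[(np.round(d["uv"],1).tolist(),round(d["score"],2)) for d in env.find_in(im,t)][:3])
for d in env.regions_of(im,"slim_gauge")[:1]:
    m=d["mask"]; P,u,v=cloud(im,m); H=P[P[:,2]>14]
    # handle: top face
    r=cv2.minAreaRect(H[:,:2].astype(np.float32)); print("handle rect",r,np.median(H[:,2]))
    c=H[:,:2].mean(0); w,V=np.linalg.eigh(np.cov((H[:,:2]-c).T)); a=V[:,1]; a=a*np.sign(a[0]); n=np.array([-a[1],a[0]])
    s=(H[:,:2]-c)@a; print("axis",np.degrees(np.arctan2(a[1],a[0])),"ext",s.min(),s.max(),"c",c)
    S=(P[:,:2]-c)@a; T=(P[:,:2]-c)@n
    for k in range(-60,110,6):
        i=(S>=k)&(S<k+6)
        if i.sum()>3: print(k,i.sum(),np.percentile(T[i],[3,50,97]).round(1),np.percentile(P[i,2],[50,95]).round(1))
E
```

```text
slim_gauge [([269.7, 162.6], 0.69)]
slim_gauge_tip [([269.0, 159.7], 0.82)]
handle rect ((466.7830505371094, -27.19306182861328), (137.43057250976562, 17.841398239135742), 20.308094024658203) 17.54814825845593
axis 20.12996705216634 ext -49.72177264788812 87.72811849270917 c [449.02340393 -34.00112334]
-60 15 [-5.2  0.7  6.5] [-0.3  0.5]
-54 35 [-8.  -0.4  7.9] [17.3 18.1]
-48 142 [-8.   0.4  8.7] [17.5 18.6]
-42 160 [-8.8  0.3  8.6] [17.7 18.7]
-36 154 [-8.8  0.3  8.5] [17.6 18.9]
-30 158 [-8.8 -0.5  8.4] [17.5 18.6]
-24 161 [-9.9 -0.6  8.4] [17.5 19. ]
-18 159 [-8.7  0.2  8.7] [17.6 18.9]
-12 181 [-8.7  0.2 10.3] [17.5 18.6]
-6 169 [-8.7  0.1  9.1] [17.6 18.8]
0 182 [-8.7  0.1  8.9] [17.6 18.9]
6 161 [-8.6  0.1  8.9] [17.4 18.8]
12 182 [-8.6  0.   8.7] [17.6 18.9]
18 189 [-8.6  0.   8.7] [17.4 18.6]
24 183 [-8.6 -0.   8.6] [17.4 18.7]
30 186 [-8.6 -0.   8.5] [17.7 18.8]
36 188 [-8.5 -0.1  8.4] [17.6 18.8]
42 101 [-7.  -0.1  6.9] [13.7 18.1]
48 92 [-3.9 -0.1  3.9] [12.3 13.8]
54 89 [-3.9 -0.1  3.8] [12.4 14. ]
60 92 [-4.  -0.1  3.8] [12.5 13.8]
66 89 [-4.  -0.1  3.7] [12.3 14.1]
72 93 [-4.  -0.2  4.5] [12.  13.8]
78 104 [-4.   0.5  4.5] [12.5 13.9]
84 86 [-4.  -0.2  4.4] [12.1 14.1]
```

View pics/w5.png

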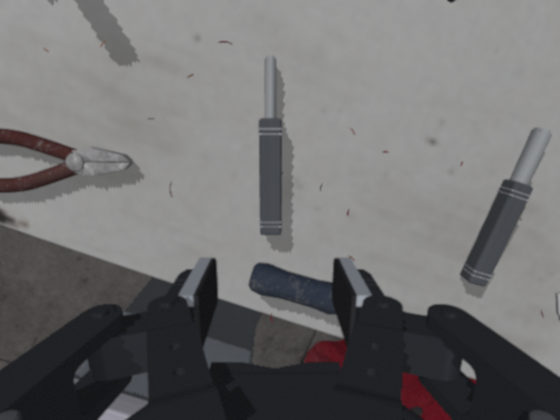

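```bash
python3 - <<'E'
from h import *
p=np.array([438.8,-37.9,76]);R=tool(20,0)
rows(p+[0,0,60],R); rows(p,R,p+[0,0,60],R)
E
```

```text
n 3
0.0049 -0.0003 0.0278 -0.03 0.02 0.04; 0.0049 -0.0003 0.0278 -0.03 0.02 0.04; 0.0049 -0.0004 0.0278 -0.03 0.02 0.04
n 2
0.0000 -0.0000 0.0300 0.00 0.00 0.00; 0.0000 -0.0000 0.0300 0.00 0.00 0.00
```

Emit:
{"method": "send_rows", "body": {"rows": "0.005 -0.0003 0.0278 0 0 0; 0.005 -0.0003 0.0278 0 0 0; 0.005 -0.0004 0.0278 0 0 0; 0 0 0.02 0 0 0; 0 0 0.02 0 0 0; 0 0 0.01 0 0 0; 0 0 0.006 0 0 0; 0 0 0 0 0 0; 0 0 0 0 0 0"}}

```text
clock: 9.82
position: [438.9, -38.4, 80.6]
eef_rot: [-180.0, 0.1, 20.1]
contact_force: [-0.2, -0.7, 0.8]
grip_width: 51.0
```

```bash
python3 - <<'E'
from h import *
im=env.get_image("wrist"); cv2.imwrite("pics/w6.png",im["pixels"])
s=env.read_state(); print(s["position"],s["eef_rot"],s["contact_force"])
E
```

```text
[438.95388021 -38.5373338   80.90604385] [-1.79995984e+02  3.44701221e-02  2.00763695e+01] [-0.14726955  0.39339475  0.04521403]
```

View pics/w6.png

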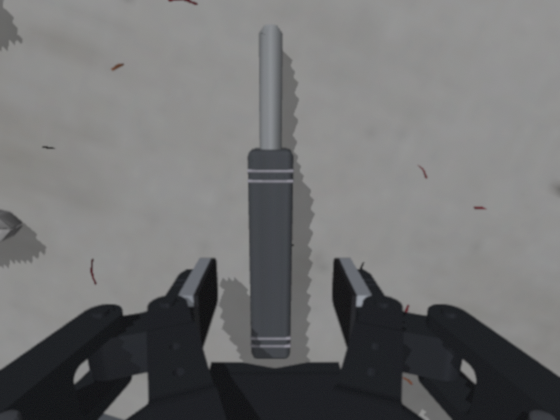

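Emit:
{"method": "send_rows", "body": {"rows": "0 0 0.004 0 0 0; 0 0 0 0 0 0; 0 0 0 0 0 0"}}

```text
clock: 10.12
position: [438.6, -38.7, 76.5]
eef_rot: [-180.0, 0.1, 20.1]
contact_force: [-0.3, -0.2, -0.4]
grip_width: 51.1
```

Emit:
{"method": "send_rows", "body": {"rows": "0 0 0 0 0 0; 0 0 0 0 0 0; 0 0 0 0 0 0; 0 0 0 0 0 0; 0 0 0 0 0 0; 0 0 0 0 0 0; 0 0 0 0 0 0", "gripper": 0}}

```text
clock: 10.7
position: [438.6, -38.8, 76.6]
eef_rot: [-180.0, 0.1, 20.1]
contact_force: [-0.4, 0.5, 4.6]
grip_width: 16.7
```

Emit:
{"method": "send_rows", "body": {"rows": "0 0 -0.01 0 0 0; 0 0 -0.03 0 0 0; 0 0 -0.03 0 0 0; 0 0 -0.03 0 0 0; 0 0 0 0 0 0; 0 0 0 0 0 0"}}

```text
clock: 11.2
position: [439.0, -38.8, 177.2]
eef_rot: [179.9, -0.0, 20.0]
contact_force: [-0.8, -0.8, -1.3]
grip_width: 16.4
```

```bash
python3 - <<'E'
from h import *
import pickle
im=env.get_image("wrist"); cv2.imwrite("pics/w7.png",im["pixels"]); pickle.dump(im,open("w7.pkl","wb"))
s=env.read_state(); print(s["position"],s["eef_rot"],s["contact_force"])
P,u,v=cloud(im,np.ones((420,560),bool)); p,R=cur()
T=R.inv().apply(P-p)
k=T[(abs(T[:,1])<15)&(T[:,2]>40)&(T[:,2]<85)&(T[:,0]>10)&(T[:,0]<140)]
for a in range(10,130,8):
    j=k[(k[:,0]>=a)&(k[:,0]<a+8)]
    if len(j)>5: print(a,len(j),np.percentile(j[:,1],[3,50,97]).round(1),np.percentile(j[:,2],[5,50]).round(1))
print("tip x",np.percentile(k[:,0],99.5))
E
```

```text
[438.49923995 -38.66758708 176.080795  ] [-1.79958665e+02  9.36825361e-02  2.00467323e+01] [-0.84699834  0.34521078 -1.96659354]
10 1647 [-12.7   0.4  14.3] [42.2 57.4]
18 847 [-7.2  1.2  9.6] [56.8 57.8]
26 875 [-7.1  1.2  9.5] [56.8 57.8]
34 924 [-7.1  1.2  9.4] [56.7 57.8]
42 978 [-7.2  1.2  9.6] [56.6 57.7]
50 975 [-7.   1.2  9.1] [56.8 58. ]
58 480 [-3.1  1.2  5.5] [61.4 62.9]
66 523 [-3.4  1.1  5.4] [61.5 62.9]
74 538 [-3.4  0.8  5.3] [61.4 62.9]
82 549 [-3.3  0.8  5.2] [61.2 62.8]
90 583 [-3.3  0.8  5.2] [61.4 62.9]
98 257 [-3.3  0.8  4.8] [61.6 63.1]
tip x 101.2721118494901
```

View pics/w7.png

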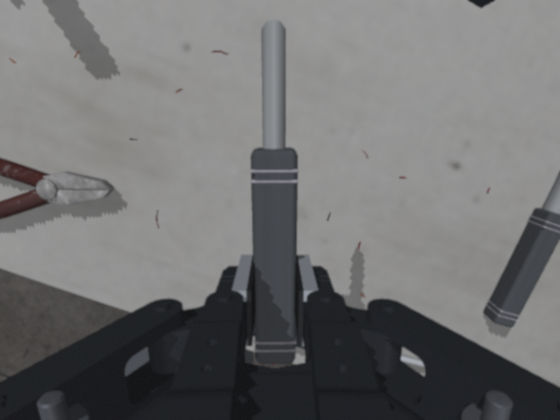

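```bash
python3 - <<'E'
from h import *
R=tool(YAW,0)
print(W(-161.3,1,109))
rows(W(-161.3,1,150),R,vmax=30)
E
```

```text
[491.72516251 185.87061337 109.        ]
n 8
0.0159 -0.0241 0.0033 -0.01 0.01 -0.82; 0.0162 -0.0239 0.0033 -0.01 0.01 -0.82; 0.0166 -0.0236 0.0033 -0.01 0.01 -0.82; 0.0169 -0.0234 0.0033 -0.01 0.01 -0.82; 0.0172 -0.0231 0.0033 -0.01 0.01 -0.82; 0.0176 -0.0229 0.0033 -0.01 0.01 -0.82; 0.0179 -0.0226 0.0033 -0.01 0.01 -0.82; 0.0182 -0.0224 0.0033 -0.01 0.01 -0.82
```

Emit:
{"method": "send_rows", "body": {"rows": "0.0159 -0.0241 0.0033 0 0 -0.82; 0.0162 -0.0239 0.0033 0 0 -0.82; 0.0166 -0.0236 0.0033 0 0 -0.82; 0.0169 -0.0234 0.0033 0 0 -0.82; 0.0172 -0.0231 0.0033 0 0 -0.82; 0.0176 -0.0229 0.0033 0 0 -0.82; 0.0179 -0.0226 0.0033 0 0 -0.82; 0.0182 -0.0224 0.0033 0 0 -0.82; 0 0 0.02 0 0 0; 0 0 0.02 0 0 0; 0 0 0 0 0 0; 0 0 0 0 0 0"}}

```text
clock: 12.25
position: [491.2, 185.7, 108.2]
eef_rot: [-179.9, 0.3, 26.6]
contact_force: [0.6, 0.2, 0.8]
grip_width: 16.6
```

```bash
python3 - <<'E'
from h import *
import pickle
from scipy.optimize import least_squares
im=env.get_image("wrist"); cv2.imwrite("pics/w8.png",im["pixels"]); pickle.dump(im,open("w8.pkl","wb"))
im2=env.get_image("scene"); cv2.imwrite("pics/s8.png",cv2.resize(im2["pixels"][110:260,180:340],None,fx=4,fy=4,interpolation=cv2.INTER_CUBIC))
sts=[env.read_state() for _ in range(1)]; s=sts[0]
print(s["position"],s["eef_rot"],"local",local(s["position"]),s["contact_force"])
P,u,v=cloud(im,np.ones((420,560),bool)); L=np.array([local(p) for p in P])
k=L[(L[:,0]>-125)&(L[:,0]<-50)&(abs(L[:,1])<12)&(L[:,2]>35)&(L[:,2]<62)]
for a in range(-125,-50,8):
    j=k[(k[:,0]>=a)&(k[:,0]<a+8)]
    if len(j)>5: print(a,len(j),np.percentile(j[:,1],[3,50,97]).round(1),np.percentile(j[:,2],[50,95]).round(1))
print("tip x",np.percentile(k[:,0],99.5))
# housing refit
def lf(q,A):
    c,s=np.cos(q[2]),np.sin(q[2]); d=A[:,:2]-q[:2]
    return np.stack([d@[c,s],d@[-s,c],A[:,2]],1)
def box(L,lo,hi):
    c=(np.array(lo)+hi)/2;h=(np.array(hi)-lo)/2
    k=np.abs(L-c)-h
    return np.linalg.norm(np.maximum(k,0),axis=1)+np.minimum(k.max(1),0)
sdf=lambda L:np.min([box(L,[-45,-23.5,0],[45,23.5,68]),box(L,[-69,-37,0],[69,37,6]),L[:,2]],0)
A=P[(L[:,0]>-80)&(L[:,0]<46)&(abs(L[:,1])<42)&(L[:,2]<70)&(L[:,2]>-4)&~((abs(L[:,1])<12)&(L[:,0]<-47)&(L[:,2]>15))]
r=least_squares(lambda q:sdf(lf(q,A)),q,loss="soft_l1"); print("terminal now",r.x[:2],np.degrees(r.x[2]),len(A))
B=lf(r.x,k); print("tip region y in refit frame",np.median(B[B[:,0]>-85][:,1]),"rear",np.median(B[B[:,0]<-112][:,1]),"tipx",np.percentile(B[:,0],99.5))
E
```

```text
[492.16404077 185.58193644 110.04175744] [-1.79936960e+02  1.00514051e-01  2.65750717e+01] local [-161.03683287    0.54536657  110.04175744] [ 0.00599084 -0.19726844  0.59131364]
-125 946 [-7.8  0.6  9. ] [49.  50.1]
-117 1008 [-7.8  0.6  8.9] [48.9 50.1]
-109 709 [-6.9  0.6  8.1] [46.2 49.5]
-101 508 [-3.7  0.6  4.9] [43.6 45.1]
-93 526 [-3.6  1.   5.2] [43.5 45.1]
-85 545 [-3.5  1.   5.1] [43.5 44.9]
-77 564 [-3.5  1.   5.1] [43.5 44.9]
-69 541 [-3.4  1.   5.4] [43.3 44.9]
-61 20 [-1.   1.2  3.3] [42.  43.5]
tip x -61.202120147904616
terminal now [636.28254127 257.16180129] 26.8207169138728 13811
tip region y in refit frame nan rear 102.41941801097845 tipx -737.5927663710556
  return _methods._mean(a, axis=axis, dtype=dtype,
  ret = ret.dtype.type(ret / rcount)
```

View pics/w8.png

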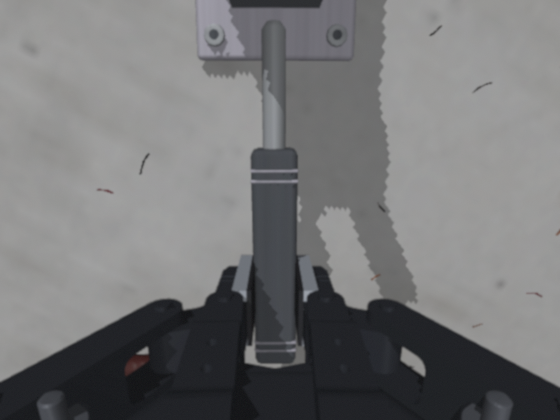

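View pics/s8.png

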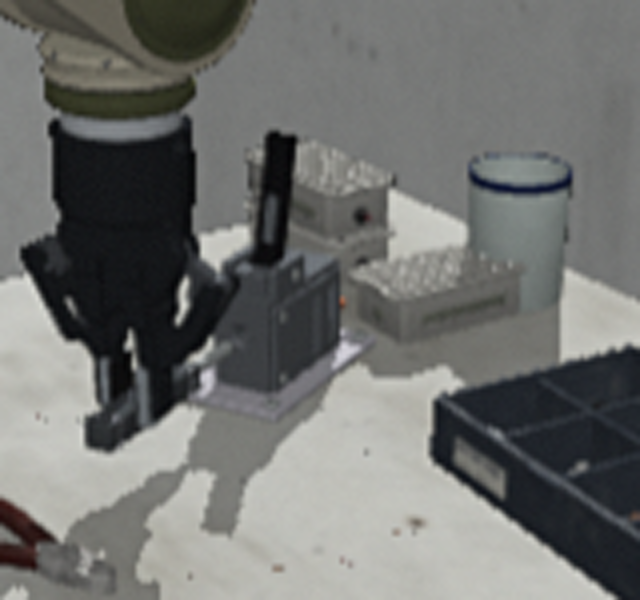

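```bash
python3 - <<'E'
from h import *
import pickle
im=pickle.load(open("w8.pkl","rb"))
P,u,v=cloud(im,np.ones((420,560),bool)); L=np.array([local(p) for p in P])
g=(abs(L[:,1])<60)&(L[:,0]>-110)&(L[:,0]<-72)&(L[:,2]<4)
pl=(abs(L[:,1])<33)&(abs(L[:,1])>14)&(L[:,0]>-66)&(L[:,0]<-52)
print("bench",np.median(L[g,2]),"plate",np.median(L[pl,2]), "plate mid y")
pl=(L[:,2]>3.5)&(L[:,2]<9)&(L[:,0]>-66)&(L[:,0]<-50)
for a in range(-66,-50,3):
    j=L[pl&(L[:,0]>=a)&(L[:,0]<a+3)]; print(a,j[:,1].min(),j[:,1].max(),(j[:,1].min()+j[:,1].max())/2)
f=L[(L[:,2]>15)&(L[:,0]>-50)&(L[:,0]<-40)&(abs(L[:,1])<26)]; print("front face",len(f),np.percentile(f[:,1],[1,99]) if len(f) else "",np.median(f[:,0]) if len(f) else "")
k=(L[:,2]>20)&(L[:,0]<-63)&(L[:,0]>-100)&(abs(L[:,1])<15)
j=L[k]; 
# pin axis fit
A=np.c_[j[:,0],np.ones(len(j))]; print("pin y fit",np.linalg.lstsq(A,j[:,1],rcond=None)[0], "z fit",np.linalg.lstsq(A,j[:,2],rcond=None)[0])
for a in (-99,-90,-80,-70):
    t=j[abs(j[:,0]-a)<4]; print(a,t[:,1].min(),t[:,1].max(),(t[:,1].min()+t[:,1].max())/2)
E
```

```text
bench -0.2470215002070969 plate 6.06860972021105 plate mid y
-66 -36.788556378760234 37.234183440258604 0.22281353074918542
-63 -36.53852689910697 36.9500206620318 0.2057468814624137
-60 -36.89154429117157 36.86264283584194 -0.014450727664815588
-57 -36.63054714861842 37.29271921467076 0.3310860330261711
-54 -36.49164838803608 36.85567587255162 0.18201374225776945
-51 -36.43597240367278 36.571086968779824 0.06755728255352267
front face 115 [-19.29540713  19.05058084] -45.49432721372562
pin y fit [0.00774659 1.44249717] z fit [-6.11166172e-03  4.27985161e+01]
-99 -3.7270913368686536 5.305782931769521 0.7893457974504337
-90 -3.679080959197897 5.301978245856809 0.8114486433294559
-80 -3.615638449986527 5.198502279659401 0.791431914836437
-70 -3.5252727252010416 5.50707245064801 0.9908998627234844
```

Emit:
{"method": "send_rows", "body": {"rows": "0 0.0007 -0.0015 0 0 0; 0.006 0 0 0 0 0; 0.006 0 0 0 0 0; 0.006 0 0 0 0 0; 0.004 0 0 0 0 0; 0 0 0 0 0 0; 0 0 0 0 0 0"}}

```text
clock: 12.93
position: [512.2, 195.2, 111.2]
eef_rot: [-179.9, 0.1, 26.6]
contact_force: [-0.4, -0.4, -0.6]
grip_width: 15.9
```

```bash
python3 - <<'E'
from h import *
import pickle
im=env.get_image("wrist"); cv2.imwrite("pics/w9.png",im["pixels"])
im2=env.get_image("scene"); cv2.imwrite("pics/s9.png",cv2.resize(im2["pixels"][110:260,180:340],None,fx=4,fy=4,interpolation=cv2.INTER_CUBIC))
s=env.read_state(); print(s["clock"],local(s["position"]),s["eef_rot"],s["contact_force"],s["wrist_torque"])
E
```

```text
13.0333 [-139.10199284    0.19442279  111.22579728] [-1.79938465e+02  9.00252066e-02  2.66083288e+01] [ 0.08966127  0.28927051 -2.45857707] [ 0.03427064  0.03691393 -0.02984999]
```

View pics/w9.png

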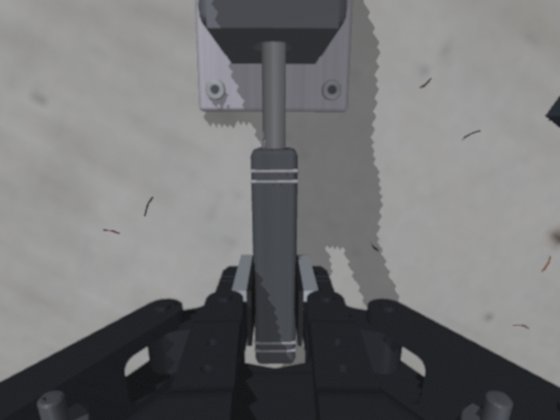

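View pics/s9.png

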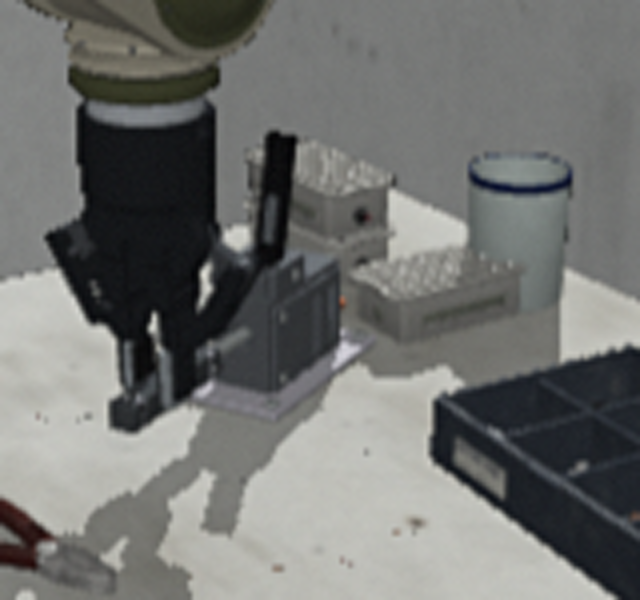

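Emit:
{"method": "send_rows", "body": {"rows": "0.006 0 0 0 0 0; 0.006 0 0 0 0 0; 0.006 0 0 0 0 0; 0 0 0 0 0 0"}}

```text
clock: 13.37
position: [529.1, 203.6, 111.2]
eef_rot: [-179.9, 0.0, 26.6]
contact_force: [-0.4, 0.2, -3.0]
grip_width: 16.7
```

Emit:
{"method": "send_rows", "body": {"rows": "0.006 0 0 0 0 0; 0.006 0 0 0 0 0; 0.005 0 0 0 0 0; 0 0 0 0 0 0"}}

```text
clock: 13.7
position: [544.1, 211.2, 111.1]
eef_rot: [-179.9, 0.0, 26.6]
contact_force: [0.6, 0.2, -3.2]
grip_width: 16.3
```

```bash
python3 - <<'E'
from h import *
im=env.get_image("wrist"); cv2.imwrite("pics/w10.png",im["pixels"])
s=env.read_state(); print(s["clock"],local(s["position"]),s["eef_rot"],s["contact_force"],s["wrist_torque"])
E
```

```text
13.75 [-103.46625496    0.2126958   111.08365175] [-1.79942786e+02  4.78365833e-02  2.66163948e+01] [ 1.17072056  0.90862839 -2.94612017] [0.12559236 0.00223857 0.06607645]
```

View pics/w10.png

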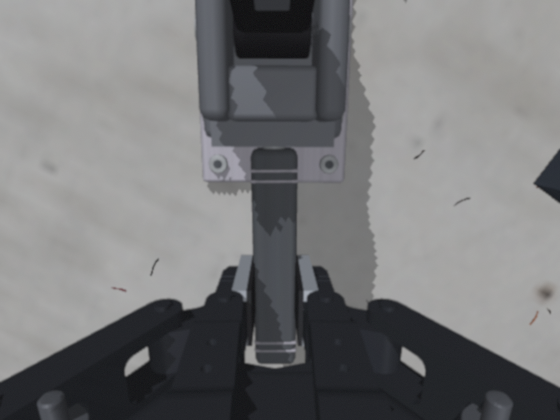

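Emit:
{"method": "send_rows", "body": {"rows": "0.0025 0 0 0 0 0; 0 0 0 0 0 0; 0 0 0 0 0 0"}}

```text
clock: 14.0
position: [545.5, 211.9, 111.2]
eef_rot: [-179.9, 0.1, 26.6]
contact_force: [0.4, 1.6, -3.8]
grip_width: 16.4
```

Emit:
{"method": "send_rows", "body": {"rows": "0.0015 0 0 0 0 0; 0 0 0 0 0 0; 0 0 0 0 0 0"}}

```text
clock: 14.25
position: [546.0, 212.3, 111.0]
eef_rot: [-179.9, 0.2, 26.6]
contact_force: [-4.8, -2.3, -0.5]
grip_width: 16.4
```

Emit:
{"method": "send_rows", "body": {"rows": "0.0015 0 0 0 0 0; 0 0 0 0 0 0; 0 0 0 0 0 0"}}

```text
clock: 14.5
position: [546.3, 212.5, 110.8]
eef_rot: [-179.9, 0.4, 26.6]
contact_force: [-10.5, -5.1, 2.3]
grip_width: 16.8
```

```bash
python3 - <<'E'
from h import *
im=env.get_image("wrist"); cv2.imwrite("pics/w11.png",im["pixels"])
s=env.read_state(); print(s["clock"],local(s["position"]),s["eef_rot"],s["contact_force"],s["wrist_torque"])
P,u,v=cloud(im,np.ones((420,560),bool)); L=np.array([local(p) for p in P])
h=L[(abs(L[:,1])<8)&(L[:,2]>40)&(L[:,2]<56)&(L[:,0]>-75)&(L[:,0]<-42)]; print("handle front x",np.percentile(h[:,0],[97,99]),"z",np.median(h[:,2]))
f=L[(L[:,2]>53)&(L[:,2]<70)&(L[:,0]>-50)&(L[:,0]<-40)&(abs(L[:,1])<18)]; print("face x",np.percentile(f[:,0],[2,10,50]))
E
```

```text
14.55 [-100.6100727     0.37418522  110.80568792] [-179.89303922    0.44248422   26.6068024 ] [-10.60031085  -5.69237205   1.89284732] [-0.85401982  1.57539014 -0.07368796]
handle front x [-47.38846835 -46.83751258] z 51.76605240786829
face x [-45.12659939 -44.70579582 -42.53604831]
```

View pics/w11.png

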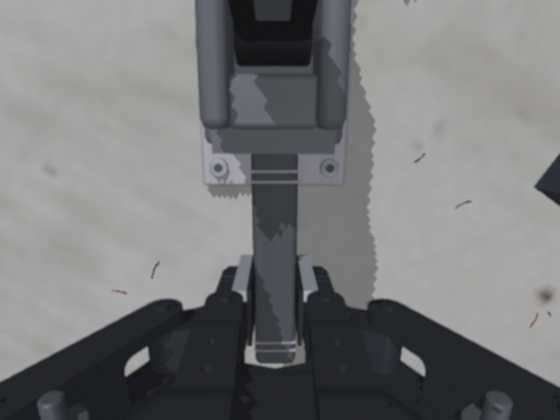

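Emit:
{"method": "send_rows", "body": {"rows": "-0.001 0 0 0 0 0; 0 0 0 0 0 0"}}

```text
clock: 14.72
position: [546.1, 212.3, 111.0]
eef_rot: [-179.9, 0.3, 26.6]
contact_force: [-6.5, -3.0, -1.0]
grip_width: 16.6
```

Emit:
{"method": "send_rows", "body": {"rows": "0 0 0 0 0 0; 0 0 0 0 0 0; 0 0 0 0 0 0; 0 0 0 0 0 0; 0 0 0 0 0 0", "gripper": 0.5}}

```text
clock: 15.13
position: [547.6, 212.8, 111.4]
eef_rot: [-180.0, 0.0, 26.6]
contact_force: [-0.3, 0.1, -0.1]
grip_width: 42.9
```

```bash
python3 - <<'E'
from h import *
s=env.read_state(); print(s["clock"],local(s["position"]),s["contact_force"])
im=env.get_image("wrist"); cv2.imwrite("pics/w12.png",im["pixels"])
R=tool(YAW,0); p=cur()[0]; up=p+[0,0,100]
print("up then")
b,Rb=lev(1.345,45); pre=b-120*Rb.as_matrix()[:,2]
print(local(pre),local(b))
rows(pre,Rb,up,R)
print("in"); rows(b,Rb,pre,Rb,vmax=24)
E
```

```text
15.1333 [-9.93179480e+01  8.64603397e-02  1.11414300e+02] [-0.25002804  0.0596059  -0.10501784]
up then
[-1.18245389e+02  4.26325641e-14  2.72132790e+02] [-3.33925752e+01  2.48689958e-14  1.87279976e+02]
n 7
-0.0027 0.0000 -0.0087 0.00 6.43 0.00; -0.0017 0.0000 -0.0089 0.00 6.43 0.00; -0.0007 0.0000 -0.0091 0.00 6.43 0.00; 0.0003 0.0000 -0.0091 0.00 6.43 0.00; 0.0013 0.0000 -0.0090 0.00 6.43 0.00; 0.0023 0.0000 -0.0088 0.00 6.43 0.00; 0.0033 0.0000 -0.0085 0.00 6.43 0.00
in
n 6
0.0000 -0.0000 0.0200 0.00 0.00 0.00; 0.0000 -0.0000 0.0200 0.00 0.00 0.00; 0.0000 -0.0000 0.0200 0.00 0.00 0.00; 0.0000 -0.0000 0.0200 0.00 0.00 0.00; 0.0000 -0.0000 0.0200 0.00 0.00 0.00; 0.0000 -0.0000 0.0200 0.00 0.00 0.00
```

View pics/w12.png

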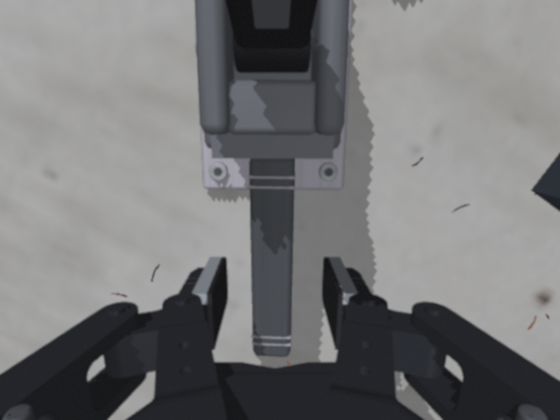

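The gauge is inserted and free of the fingers. I'll go up, then around to the lever.

Emit:
{"method": "send_rows", "body": {"rows": "0 0 -0.02 0 0 0; 0 0 -0.04 0 0 0; 0 0 -0.04 0 0 0; -0.0027 0 -0.0087 0 6.43 0; -0.0017 0 -0.0089 0 6.43 0; -0.0007 0 -0.0091 0 6.43 0; 0.0003 0 -0.0091 0 6.43 0; 0.0013 0 -0.009 0 6.43 0; 0.0023 0 -0.0088 0 6.43 0; 0.0033 0 -0.0085 0 6.43 0; 0 0 0 0 0 0; 0 0 0 0 0 0", "gripper": 0.65}}

```text
clock: 16.18
position: [530.6, 204.4, 271.2]
eef_rot: [-179.8, -44.2, 26.5]
contact_force: [-0.1, 0.4, -0.1]
grip_width: 55.6
```

```bash
python3 - <<'E'
from h import *
s=env.read_state(); print(s["clock"],local(s["position"]),s["eef_rot"],s["contact_force"])
im=env.get_image("wrist"); cv2.imwrite("pics/w13.png",im["pixels"])
E
```

```text
16.1833 [-1.18261960e+02  2.02791177e-01  2.71198599e+02] [-179.82438939  -44.18049334   26.54687398] [-0.058156    0.41780441 -0.08354351]
```

View pics/w13.png

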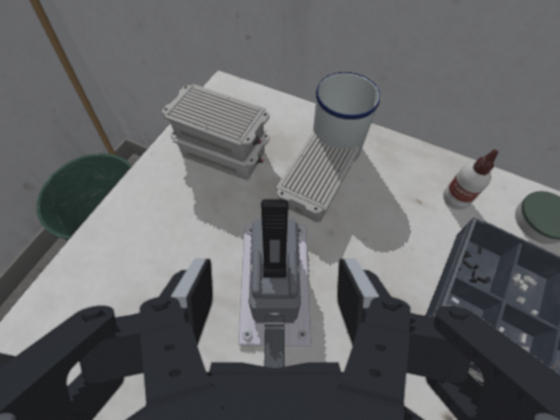

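Emit:
{"method": "send_rows", "body": {"rows": "0 0 0.02 0 0.8 0; 0 0 0.02 0 0 0; 0 0 0.02 0 0 0; 0 0 0.02 0 0 0; 0 0 0.02 0 0 0; 0 0 0.019 0 0 0; 0 0 0 0 0 0; 0 0 0 0 0 0"}}

```text
clock: 16.9
position: [606.2, 243.1, 186.1]
eef_rot: [-179.8, -45.0, 26.6]
contact_force: [-0.0, 0.1, -0.1]
grip_width: 55.7
```

```bash
python3 - <<'E'
from h import *
s=env.read_state(); p,R=cur(); print(s["clock"],local(p),local(p+54*R.as_matrix()[:,2]),s["eef_rot"],s["contact_force"])
print("arc"); n=18;out=[]
th=np.linspace(1.345,0.0,n+1);ti=np.linspace(45,20,n+1)
for i in range(n):
    a,Ra=lev(th[i],ti[i]);b,Rb=lev(th[i+1],ti[i+1]); d=Ra.inv().apply(b-a)/1000; rv=(Ra.inv()*Rb).as_rotvec(degrees=True)
    out.append(f"{d[0]:.4f} 0 {d[2]:.4f} 0 {rv[1]:.2f} 0")
print("; ".join(out[:9])); print("; ".join(out[9:]))
E
```

```text
16.9 [-33.28156531   0.917049   186.0851628 ] [  4.89650405   1.13627604 147.89632988] [-179.77644687  -44.99196048   26.61280698] [-0.03182401  0.12155088 -0.07298943]
arc
0.0041 0 0.0049 0 -1.39 0; 0.0039 0 0.0050 0 -1.39 0; 0.0036 0 0.0051 0 -1.39 0; 0.0033 0 0.0052 0 -1.39 0; 0.0031 0 0.0053 0 -1.39 0; 0.0028 0 0.0054 0 -1.39 0; 0.0025 0 0.0055 0 -1.39 0; 0.0023 0 0.0055 0 -1.39 0; 0.0020 0 0.0056 0 -1.39 0
0.0017 0 0.0056 0 -1.39 0; 0.0014 0 0.0056 0 -1.39 0; 0.0011 0 0.0056 0 -1.39 0; 0.0008 0 0.0056 0 -1.39 0; 0.0006 0 0.0056 0 -1.39 0; 0.0003 0 0.0055 0 -1.39 0; 0.0000 0 0.0055 0 -1.39 0; -0.0003 0 0.0054 0 -1.39 0; -0.0005 0 0.0053 0 -1.39 0
```

Emit:
{"method": "send_rows", "body": {"rows": "0 0.0005 0 0 0 0; 0 0 0 0 0 0; 0 0 0 0 0 0; 0 0 0 0 0 0; 0 0 0 0 0 0; 0 0 0 0 0 0; 0 0 0 0 0 0", "gripper": 0}}

```text
clock: 17.48
position: [606.1, 242.5, 188.0]
eef_rot: [-179.8, -45.2, 26.6]
contact_force: [-3.2, 2.1, 4.9]
grip_width: 18.5
```

Emit:
{"method": "send_rows", "body": {"rows": "0.0041 0 0.0049 0 -1.39 0; 0.0039 0 0.005 0 -1.39 0; 0.0036 0 0.0051 0 -1.39 0; 0.0033 0 0.0052 0 -1.39 0; 0.0031 0 0.0053 0 -1.39 0; 0.0028 0 0.0054 0 -1.39 0; 0.0025 0 0.0055 0 -1.39 0; 0.0023 0 0.0055 0 -1.39 0; 0.002 0 0.0056 0 -1.39 0"}}

```text
clock: 18.23
position: [652.2, 265.6, 169.8]
eef_rot: [-179.9, -32.7, 26.6]
contact_force: [-3.7, 2.6, 7.7]
grip_width: 18.9
```

Emit:
{"method": "send_rows", "body": {"rows": "0.0017 0 0.0056 0 -1.39 0; 0.0014 0 0.0056 0 -1.39 0; 0.0011 0 0.0056 0 -1.39 0; 0.0008 0 0.0056 0 -1.39 0; 0.0006 0 0.0056 0 -1.39 0; 0.0003 0 0.0055 0 -1.39 0; 0 0 0.0055 0 -1.39 0; -0.0003 0 0.0054 0 -1.39 0; -0.0005 0 0.0053 0 -1.39 0"}}

```text
clock: 18.98
position: [677.0, 278.0, 128.9]
eef_rot: [-179.9, -20.4, 26.6]
contact_force: [1.0, 4.3, 8.8]
grip_width: 18.7
```

```bash
python3 - <<'E'
from h import *
im=env.get_image("scene"); cv2.imwrite("pics/s14.png",cv2.resize(im["pixels"][110:260,180:340],None,fx=4,fy=4,interpolation=cv2.INTER_CUBIC))
p,R=cur(); g=local(p+54*R.as_matrix()[:,2]); s=env.read_state(); print(s["clock"],g,"angle",np.arctan2(g[2]-76,g[0]+12),np.hypot(g[2]-76,g[0]+12),s["contact_force"],s["eef_rot"])
E
```

```text
19.0333 [64.39851045  0.51244742 77.16806426] angle 0.015287906100240624 76.40743925388274 [1.55896437 4.95869843 7.90936439] [-179.89923884  -20.23884095   26.62974431]
```

View pics/s14.png

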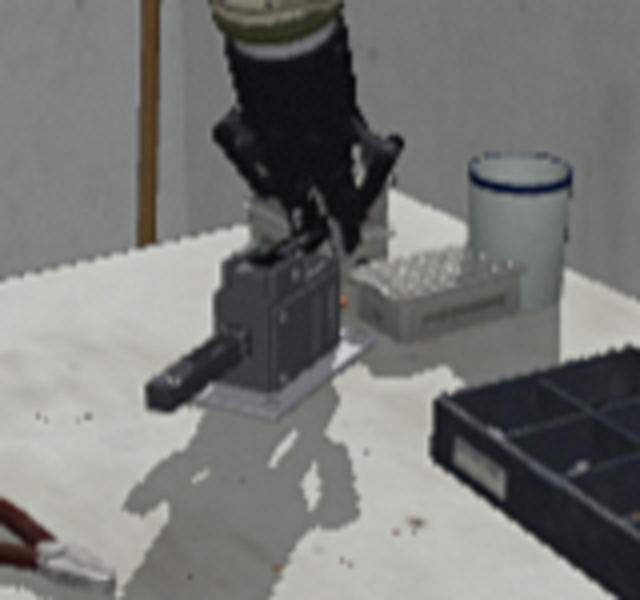

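Emit:
{"method": "send_rows", "body": {"rows": "-0.0007 0 0.0019 0 0 0; -0.0007 0 0.0019 0 0 0; 0 0 0 0 0 0; 0 0 0 0 0 0"}}

```text
clock: 19.37
position: [676.9, 278.0, 124.7]
eef_rot: [-179.9, -20.4, 26.6]
contact_force: [2.7, 4.3, 6.4]
grip_width: 18.5
```

Emit:
{"method": "send_rows", "body": {"rows": "-0.0007 0 0.0019 0 0 0; -0.0007 0 0.0019 0 0 0; 0 0 0 0 0 0; 0 0 0 0 0 0"}}

```text
clock: 19.7
position: [676.9, 278.0, 123.2]
eef_rot: [-180.0, -20.6, 26.7]
contact_force: [-7.3, 2.0, 21.0]
grip_width: 18.5
```

Emit:
{"method": "send_rows", "body": {"rows": "0 0 0 0 0 0; 0 0 0 0 0 0; 0 0 0 0 0 0; 0 0 0 0 0 0", "gripper": 0.65}}

```text
clock: 20.03
position: [675.7, 277.1, 118.0]
eef_rot: [-179.9, -20.1, 26.6]
contact_force: [0.0, 0.1, -0.6]
grip_width: 55.6
```

Emit:
{"method": "send_rows", "body": {"rows": "0 0 -0.02 0 0 0; 0 0 -0.035 0 0 0; 0 0 -0.035 0 0 0; -0.03 0 -0.02 0 3 0; -0.03 0 -0.02 0 3 0; -0.03 0 -0.02 0 3 0; -0.03 0 0 0 0 0; 0 0 0 0 0 0; 0 0 0 0 0 0"}}

```text
clock: 20.78
position: [529.2, 203.3, 208.2]
eef_rot: [-179.8, -29.0, 26.6]
contact_force: [1.2, -0.1, 0.8]
grip_width: 55.7
```

```bash
cat > chk.py <<'E'
from h import *
import sys
n=sys.argv[1]
im=env.get_image("wrist"); cv2.imwrite(f"pics/w{n}.png",im["pixels"])
i2=env.get_image("scene"); cv2.imwrite(f"pics/s{n}.png",cv2.resize(i2["pixels"][110:260,180:340],None,fx=4,fy=4,interpolation=cv2.INTER_CUBIC))
s=env.read_state(); print(s["clock"],local(s["position"]),s["contact_force"])
P,u,v=cloud(im,np.ones((420,560),bool)); L=np.array([local(p) for p in P])
t=L[(L[:,2]>72)&(L[:,0]>8)&(L[:,0]<76)&(abs(L[:,1])<8)]
for a in range(10,76,8):
    k=t[(t[:,0]>=a)&(t[:,0]<a+8)]
    if len(k): print("lever",a,np.median(k[:,2]).round(1))
print("slope",np.polyfit(t[:,0],t[:,2],1))
h=L[(abs(L[:,1])<10)&(L[:,2]>38)&(L[:,2]<58)&(L[:,0]<-42)&(L[:,0]>-150)]
if len(h)>20: print("handle x",np.percentile(h[:,0],[1,99]),"y",np.median(h[:,1]),"z slope",np.polyfit(h[:,0],h[:,2],1))
E
python3 chk.py 15
```

```text
20.8833 [-117.95744265   -0.50992727  208.89500069] [ 0.16630389 -0.80018621 -0.74487442]
lever 10 79.9
lever 18 79.9
lever 26 79.8
lever 34 79.7
lever 42 79.7
lever 50 79.9
lever 58 79.9
lever 66 79.6
slope [-2.26471551e-03  7.99044282e+01]
handle x [-139.46554647  -44.96627022] y 0.2583811672009233 z slope [1.73812809e-02 5.01483615e+01]
```

View pics/w15.png

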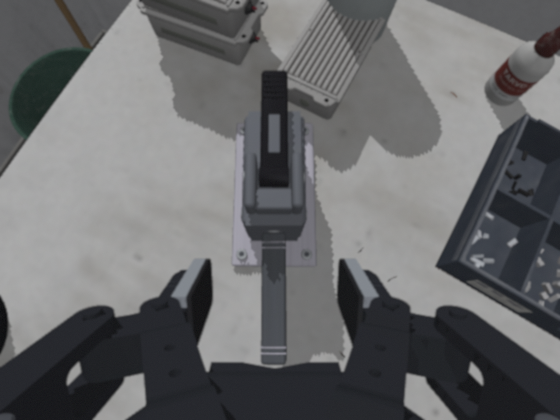

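View pics/s15.png

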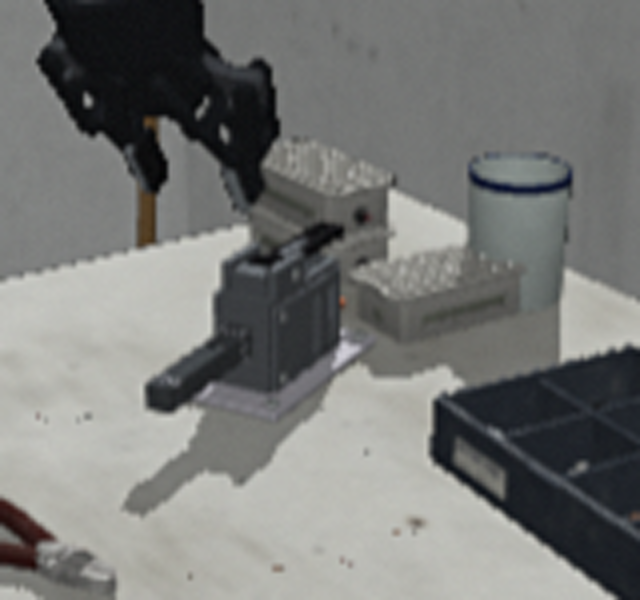

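The lever is level (top at 79.8 mm, slope about 0). The handle spans x = -139.5 to -45, so it meets the face. The gripper is clear, so I'm handing in.

```bash
python3 -c "
from workcell import env
print(env.finish_job())"
```

```text
the job is handed in; nothing more can be done
None
```

I lifted the lever to its stop, slid the slim gauge in until its handle met the front face, and pressed the lever fully down. I handed the job in at about 21 s of the 69 s allowed. `finish_job` gives no verdict, so the result rests on my own checks.

- **Lever raised:** the depth picture put it at about 1.34 rad, against a stop at 1.35.
- **Gauge inserted:** it went in with almost no side force. It stopped with about 12 N of contact as the handle met the face. In the last picture the handle spans x = -139.5 to -45 mm, and the front face is at -45 mm.
- **Lever pressed down:** the force rose to about 22 N at the lower stop. In the last picture the bar is level, with its top at 79.8 mm and a slope of about 0. It had started slightly raised, at about 0.1 rad.
- **At hand-in:** the gripper was clear of the terminal and the gauge.
- **Thick gauge:** I never approached it. I did not measure its position again before handing in.

Two readings disagreed slightly:
- **Sideways and height offset:** the gauge first showed about 0.7 mm to one side and 1.5 mm low, so I corrected that before inserting.
- **Finger width:** it read about 1.5 mm under the true widths of the lever and the handle.

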